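# Refill the hot-air nozzle rack in order of size

## Task

Put the four loose hot-air nozzles back on the four empty pegs of the nozzle rack, so that the nozzles' square mouths grow step by step along the row from the smallest nozzle to the largest, which already stand on the two end pegs and stay there. Each nozzle's collar goes right down over its peg, mouth up, until it rests on the rack's plate.

Things in the scene. Friction and masses are not known exactly. Their poses are not given: they have to be found in the camera images.
- nozzle_17: hot-air nozzle in bare steel, loose, standing on its collar, mouth up: round split collar (outside 28 mm, bore 22 mm deep 22 mm, small clamp ears reaching 21 mm from the axis on its -y side) from 0 to 24 mm, then a square open skirt 17 x 17 mm across from 32 mm to the top at 62 mm. Origin: axis at the collar's underside; z up, x and y square to the skirt's sides.
- nozzle_24: hot-air nozzle in bare steel, loose, standing on its collar, mouth up: round split collar (outside 28 mm, bore 22 mm deep 22 mm, small clamp ears reaching 21 mm from the axis on its -y side) from 0 to 24 mm, then a square open skirt 24 x 24 mm across from 32 mm to the top at 62 mm. Origin: axis at the collar's underside; z up, x and y square to the skirt's sides.
- nozzle_31: hot-air nozzle in bare steel, loose, standing on its collar, mouth up: round split collar (outside 28 mm, bore 22 mm deep 22 mm, small clamp ears reaching 21 mm from the axis on its -y side) from 0 to 24 mm, then a square open skirt 31 x 31 mm across from 32 mm to the top at 62 mm. Origin: axis at the collar's underside; z up, x and y square to the skirt's sides.
- nozzle_38: hot-air nozzle in bare steel, loose, standing on its collar, mouth up: round split collar (outside 28 mm, bore 22 mm deep 22 mm, small clamp ears reaching 21 mm from the axis on its -y side) from 0 to 24 mm, then a square open skirt 38 x 38 mm across from 32 mm to the top at 62 mm. Origin: axis at the collar's underside; z up, x and y square to the skirt's sides.
- nozzle_10: the smallest nozzle, same build (62 mm high, 28 mm collar below) with a square skirt 10 x 10 mm; it already stands on one of the rack's two end pegs, 48 mm outside the outermost empty peg; which end differs from start to start. Stays there. Origin: axis at the collar's underside, z up.
- nozzle_44: the largest nozzle, same build (62 mm high, 28 mm collar below) with a square skirt 44 x 44 mm; it already stands on one of the rack's two end pegs, 48 mm outside the outermost empty peg; which end differs from start to start. Stays there. Origin: axis at the collar's underside, z up.
- peg_1: first of four empty pegs in one line, numbered along the rack, 48 mm apart (peg_1 and peg_4 the outer ones). Upright aluminium peg 16 mm thick, tapered from 12 mm up to a 6 mm tip at 20 mm. Origin: centre of its foot, on the rack's plate; x runs along the row, z up. The rack: a fixed black plate 296 x 60 mm on short legs, top 30 mm above the table.
- peg_2: second of four empty pegs in one line, numbered along the rack, 48 mm apart (peg_1 and peg_4 the outer ones). Upright aluminium peg 16 mm thick, tapered from 12 mm up to a 6 mm tip at 20 mm. Origin: centre of its foot, on the rack's plate; x runs along the row, z up. Wide neighbours clear one another only when their skirts stand about square to the row.
- peg_3: third of four empty pegs in one line, numbered along the rack, 48 mm apart (peg_1 and peg_4 the outer ones). Upright aluminium peg 16 mm thick, tapered from 12 mm up to a 6 mm tip at 20 mm. Origin: centre of its foot, on the rack's plate; x runs along the row, z up.
- peg_4: fourth of four empty pegs in one line, numbered along the rack, 48 mm apart (peg_1 and peg_4 the outer ones). Upright aluminium peg 16 mm thick, tapered from 12 mm up to a 6 mm tip at 20 mm. Origin: centre of its foot, on the rack's plate; x runs along the row, z up.

How it is judged:
By the outcome, as a careful person would: the job done as asked, in the order asked, and still so for the second after the job is handed in, with the robot touching nothing.
It also fails if it takes over 99 s, if anything falls off the work surface, if the arm or the gripper's body presses on something with over 40 N, if the wrist force passes 120 N, or if a joint passes its speed limit or range.

## Robot

A 6-joint arm with a two-finger parallel gripper is mounted at the origin on a cart in front of the work surface, level with it; the furniture and walls round the work are solid. World frame = base frame: x ahead of the robot, y to its left, z up, the work surface at z = 0. Lengths are in mm, angles in rad, forces in N, time in s.
With the tool pointing down it reaches from about 400 to 925 mm from the base axis. Payload 12.5 kg.
Tool frame: the origin (TCP) lies midway between the tips of the shut fingers; the grasp point (between the pads) lies 19 mm behind it; z points along the fingers, y is the line along which they close (so a half turn about z gives the same grasp; the last joint's range is limited). The gripper opens to 95 mm and grips with 3 to 60 N. Pads are 20 mm wide; open, the fingers measure 119 mm over their backs; the gripper's body (75 mm by 180 mm) begins 59 mm behind the grasp point.
Start: joints at [1.119, 0.491, 1.559, -0, 1.092, -0.106], TCP at [211.829, 588.03, 181.361] pointing down, gripper open.
Joint ranges: [-3.1, 3.1], [-0.84, 2.19], [0.05, 2.79], [-1.13, 4.28], [0.06, 2.93], [-2.69, 2.69]. Speed limits (rad/s): [2.22, 2.22, 2.79, 3.14, 3.14, 3.14].

## Interface

Orientations are given as [roll, pitch, yaw] about the fixed x, y, z axes, in that order (R = Rz(yaw) Ry(pitch) Rx(roll)).
In Python, from cell import * gives the robot as it stands.
- The arm moves only by the tool servo_tool, never from a script. Its argument "moves" is one flat list of numbers, 5 for each row, row after row: the shift along the world's x, y, z as a fraction of full scale, then the turn about the world's z as a fraction of full scale, then the opening, from 0 (shut) to 1 (fully open). A call has 1 to 12 rows; each row is the pose to reach, as a shift and turn from the pose commanded when the call began, turning the shorter way round; what a row does not reach only later rows make up. Full scale, the value 1, is 400 mm for a shift and 180 degrees for a turn. A row lasts 1/12 s, in which the tool goes at most 41.7 mm and 7.16 degrees, less where a joint would pass 70% of its speed; a pose out of reach is approached as far as the arm can. A call with a number of a shift or a turn outside -1 to 1 is refused whole. A call with a gripper value outside its range is refused whole. The fingers move at their own pace and stop on an object; the grip force is fixed at half the most. Time passes only in rows, so rows that repeat a pose let the fingers close. It gives the time, the measured TCP pose, the force, the opening and the grip force at its end, in the units of the state.
- state(): the state, without advancing time (a new reading comes with each control period).
- read_camera(name): name is "scene" or "top" or "wrist"; returns (picture, depth): 420x560x3 uint8, blue, green, red; 420x560 float32, mm along the optical axis (not along the pixel's ray), 0 where there is no reading.
- get_calibration(name): a dict with "K" (3x3 intrinsics, pixels), "R" (3x3) and "t" (3): a world point X has camera coordinates R X + t. Camera axes: x right, y down, z forward; pixel columns grow to the right and rows downward; lengths in mm; the calibration is good to about 2 mm. A picture is of the moment at which its call begins: read the wrist's pose just before it. get_calibration takes no time and is no camera call; for the wrist camera it gives the pose at the moment of the call.
- job_done(): hands the job in; it is judged then, once.
The state is a dict: "t": time; "joints": joint angles; "qvel": joint speeds; "tau": joint torques, N m; "eef_pos": TCP position; "tcp_rot": TCP orientation; "ft_force": force on the tool from outside, world axes, zero at the start; "moment": the same for the moment, N m; "opening": opening from 0.0 (shut) to 1.0 (fully open); "grip_force": force on a finger pad.
Only numpy, scipy, OpenCV 4.12 (cv2) and the standard library are available. Lean on these libraries where they do the work, as an engineer would, in place of code of your own. Each camera call takes 0.05 s, during which the arm holds its last target. There are 200 camera calls.

## Working session

There is one attempt and no reset: what is moved stays moved. The work goes in short steps, Python scripts to look and compute and a tool call to move; the robot and the scene stay as the last step left them, time stands still between calls to the robot, and variables do not carry over. Pictures are saved under pics/ and viewed, at most 14 in all, crops included, and the job is handed in when it is done.

Besides the shell and the picture viewer there is one more tool, called after "Emit:" as name(argument=value, ...), one argument or row to a line, values as JSON. servo_tool: Moves the arm, as the interface text tells. Its arguments: {"type":"object","properties":{"moves":{"type":"array"}},"required":["moves"]}

```bash
ls; mkdir -p pics; python3 - <<'E'
from cell import *
import cv2,numpy as np
for n in ("top","scene"):
    p,d=read_camera(n); cv2.imwrite(f"pics/{n}0.png",p); np.save(f"pics/{n}0.npy",d)
    c=get_calibration(n); print(n,c["K"].tolist(),np.round(c["R"],3).tolist(),c["t"], -c["R"].T@c["t"])
print(state())
E
```

```text
pics
top [[439.11663825595036, 0.0, 276.1142546033383], [0.0, 439.11663825595036, 208.33444085472578], [0.0, 0.0, 1.0]] [[-0.025, -0.999, -0.038], [-0.981, 0.031, -0.192], [0.193, 0.033, -0.981]] [-185.81889501  473.01162741  801.2293576 ] [ 304.53924648 -226.6867607   869.54361867]
scene [[399.634247402573, 0.0, 279.31188926875444], [0.0, 399.634247402573, 213.6702321542871], [0.0, 0.0, 1.0]] [[0.484, -0.875, -0.002], [-0.665, -0.367, -0.651], [0.569, 0.316, -0.759]] [-403.74922161  262.47116903  756.23281397] [ -60.19357974 -496.17735308  744.29657039]
{'t': 0.1, 'joints': array([ 1.11938350e+00,  4.91505760e-01,  1.55937475e+00, -7.45742260e-06,
        1.09173755e+00, -1.05553503e-01]), 'qvel': array([-7.25498484e-04, -1.93316726e-03, -2.29324756e-03, -6.24504433e-05,
       -3.29541437e-04,  4.63067882e-04]), 'tau': array([ 3.11627744e-03, -6.13622546e+01, -2.58601159e+01,  6.94990670e-02,
        4.69201477e-02, -6.20841251e-05]), 'eef_pos': array([211.7208524 , 587.77899332, 180.82092326]), 'tcp_rot': array([-3.14057225e+00, -1.01457205e-04,  2.79573671e+00]), 'ft_force': array([ 0.11336765, -0.54036958,  0.40823873]), 'moment': array([-0.00120928, -0.02911643,  0.00868162]), 'grip_force': 0.0, 'opening': 1.0010240775043495}
```

View pics/top0.png

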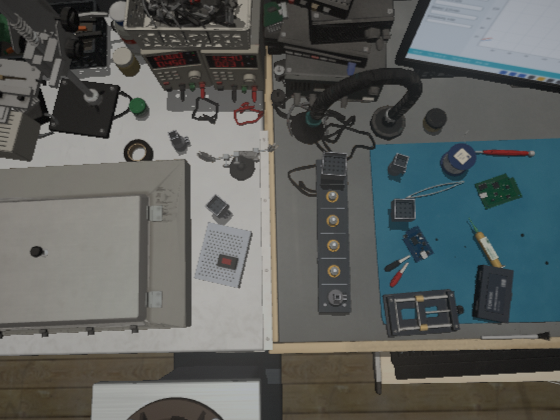

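View pics/scene0.png

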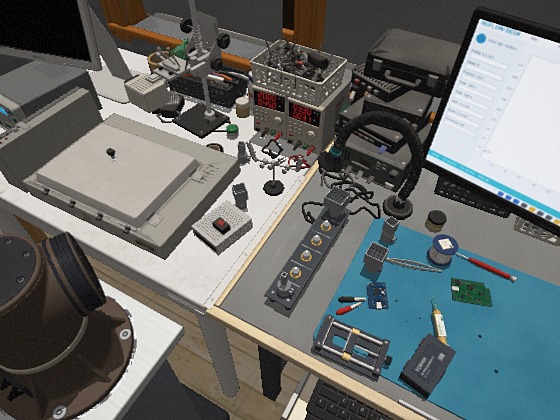

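Top view: the rack runs vertically, with nozzle_44 at the far end (333,165) and nozzle_10 at the near end (337,298). The empty pegs are at about (333,196), (333,220), (334,245) and (334,271). The loose nozzles are at (400,160), (403,208), (178,140) and (217,206). The scene view shows the same layout, with loose nozzles near (390,230), (375,260), (242,150) and (240,193).

```bash
cat > h.py <<'E'
import numpy as np,cv2
from cell import *
def ray(c,u,v):
    d=c["R"].T@np.linalg.solve(c["K"],[u,v,1.0]); return -c["R"].T@c["t"],d
def onplane(c,u,v,z):
    o,d=ray(c,u,v); return o+d*(z-o[2])/d[2]
def proj(c,X):
    q=c["K"]@(c["R"]@np.asarray(X,float)+c["t"]); return q[:2]/q[2]
def tri(L):
    A=np.zeros((3,3));b=np.zeros(3)
    for o,d in L:
        d=d/np.linalg.norm(d);P=np.eye(3)-np.outer(d,d);A+=P;b+=P@o
    X=np.linalg.solve(A,b); return X,[np.linalg.norm((np.eye(3)-np.outer(d,d)/(d@d))@(X-o)) for o,d in L]
def crop(img,x,y,w,h,s): return cv2.resize(img[y:y+h,x:x+w],None,fx=s,fy=s,interpolation=cv2.INTER_CUBIC)
def cloud(c,d):
    v,u=np.mgrid[:d.shape[0],:d.shape[1]]
    q=np.stack([u,v,np.ones_like(u)],-1)@np.linalg.inv(c["K"]).T*d[...,None]
    return (q-c["t"])@c["R"]
E
python3 - <<'E'
from h import *
a=cv2.imread("pics/top0.png"); b=cv2.imread("pics/scene0.png")
t=crop(a,150,115,100,110,4); u=crop(a,310,145,110,170,3.5)[:440]
H=600
top=np.zeros((600,800,3),np.uint8)
x=crop(a,160,120,75,100,4); top[:400,:300]=x
x=crop(a,310,145,110,150,4); top[:600,320:760]=x
cv2.imwrite("pics/c1.png",top)
s=np.zeros((600,800,3),np.uint8)
x=crop(b,225,130,40,85,5); s[:425,:200]=x
x=crop(b,260,180,140,125,4); s[:500,220:780]=x
cv2.imwrite("pics/c2.png",s)
for n,pts in (("top",[(178,136),(217,203),(400,158),(403,207),(333,165),(337,296),(333,196),(334,271),(205,157),(245,165),(365,85),(320,130)]),):
    c=get_calibration(n); d=np.load("pics/top0.npy"); P=cloud(c,d)
    for u,v in pts: print(u,v,np.round(P[v,u]),np.round(P[v-3:v+4,u-3:u+4,2].max()))
E
```

```text
178 136 [614. -11.  62.] 65.0
217 203 [480. -86.  49.] 50.0
400 158 [ 557. -441.   49.] 68.0
403 207 [ 461. -438.   50.] 53.0
333 165 [ 540. -309.   76.] 81.0
337 296 [ 300. -304.   77.] 94.0
333 196 [ 487. -308.   50.] 53.0
334 271 [ 345. -303.   51.] 53.0
205 157 [547. -78. 128.] 143.0
245 165 [ 564. -138.   18.] 23.0
365 85 [ 601. -341.  272.] 276.0
320 130 [ 589. -283.  130.] 149.0
```

View pics/c1.png

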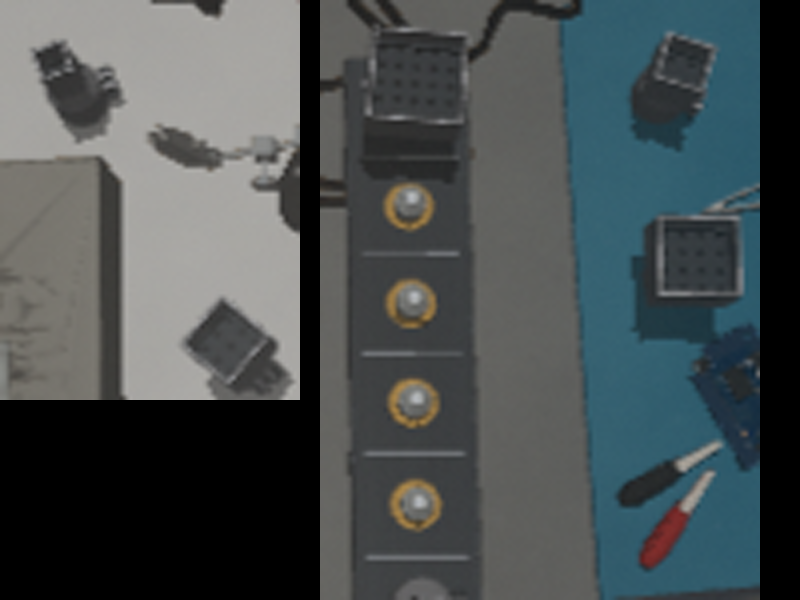

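View pics/c2.png

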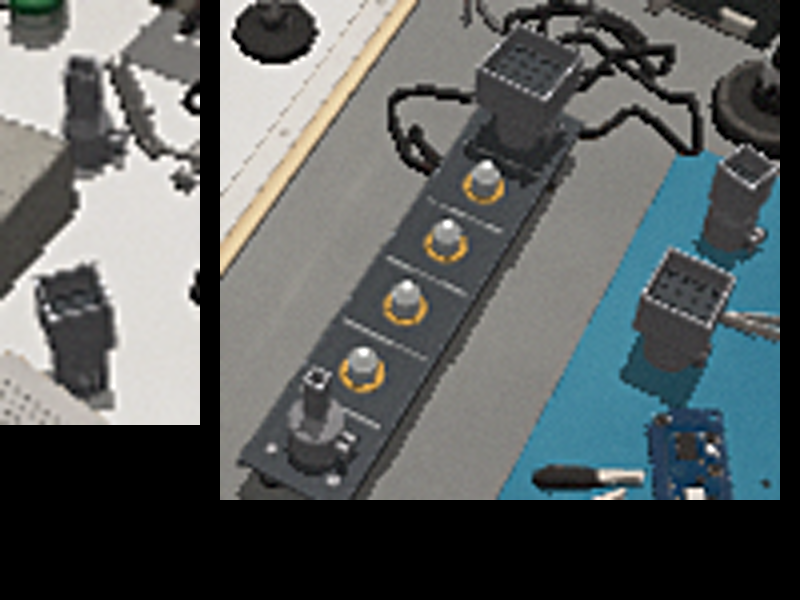

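Top crop: the 17 mm nozzle is at about (173,135) and the 31 mm at (216,206), turned roughly 45°. The 24 mm is at (400,160), turned roughly 15°, and the 38 mm at (403,208), nearly square. The peg tips show in both views. In the scene crop, the pegs are clear and nozzle_10 stands at the near end. Next I triangulate the corners and tips across both views and check for obstacles around each nozzle.

```bash
python3 - <<'E'
from h import *
ct,cs=get_calibration("top"),get_calibration("scene")
L=lambda x,y:((x+.5)/4-.5+160,(y+.5)/4-.5+120)
Rr=lambda x,y:((x-320+.5)/4-.5+310,(y+.5)/4-.5+145)
SL=lambda x,y:((x+.5)/5-.5+225,(y+.5)/5-.5+130)
SR=lambda x,y:((x-220+.5)/4-.5+260,(y+.5)/4-.5+180)
T={"24":[Rr(*p) for p in((668,35),(716,48),(703,86),(655,72))],"38":[Rr(*p) for p in((655,215),(742,217),(740,300),(655,295))],
"31":[L(*p) for p in((222,300),(275,345),(232,387),(183,342))],"17":[L(*p) for p in((35,50),(62,40),(77,68),(48,80))],"44":[Rr(*p) for p in((372,30),(467,36),(463,126),(366,120))]}
S={"24":[SR(*p) for p in((748,148),(778,168),(743,185),(715,165))],"38":[SR(*p) for p in((672,250),(733,275),(710,322),(642,288))],
"31":[SL(*p) for p in((70,268),(105,288),(75,312),(40,285))],"17":[SL(*p) for p in((80,58),(82,58),(82,62),(80,62))],"44":[SR(*p) for p in((518,28),(582,62),(545,110),(478,72))]}
for k in T:
    m=np.mean(T[k],0);s=np.mean(S[k],0)
    X,r=tri([ray(ct,*m),ray(cs,*s)])
    z=92 if k=="44" else 62
    Q=np.array([onplane(ct,*p,z)[:2] for p in T[k]],np.float32)
    print(k,"tri",X.round(1),np.round(r,1),"plane",Q.mean(0).round(1),"rect",cv2.minAreaRect(Q)[1:])
pt=[Rr(*p) for p in((411,197),(413,294),(411,393),(416,497))]; ps=[SR(*p) for p in((487,163),(446,222),(406,284),(362,350))]
for a,b in zip(pt,ps):
    X,r=tri([ray(ct,*a),ray(cs,*b)]); print("tip",X.round(1),np.round(r,1),onplane(ct,*a,50).round(1))
P=cloud(ct,np.load("pics/top0.npy")); P2=cloud(cs,np.load("pics/scene0.npy"))
A=np.concatenate([P.reshape(-1,3),P2.reshape(-1,3)])
# height map grid 20mm
for x0,x1,y0,y1 in((420,700,-180,80),):
  print("cols y",list(range(y1,y0,-20)))
  for x in range(x1,x0,-20):
    print(x,[int(np.max(A[(abs(A[:,0]-x)<10)&(abs(A[:,1]-y)<10)][:,2],initial=-99)) for y in range(y1,y0,-20)])
print()
for x in range(640,380,-20):
    print(x,[int(np.max(A[(abs(A[:,0]-x)<10)&(abs(A[:,1]-y)<10)][:,2],initial=-99)) for y in range(-260,-540,-20)])
E
```

```text
24 tri [ 550.  -438.9   63. ] [0.4 0.4] plane [ 550.1 -438.9] rect ((24.299022674560547, 19.93008041381836), 70.6954116821289)
38 tri [ 455.4 -437.7   66.9] [2.1 2.1] plane [ 455.3 -437.1] rect ((40.02210235595703, 39.249813079833984), 84.75923919677734)
31 tri [472.6 -89.6  67. ] [1.5 1.5] plane [472.8 -87.6] rect ((33.82145690917969, 28.127168655395508), 46.8841667175293)
17 tri [614.8  -4.9  69.4] [0.5 0.5] plane [617.4  -2.4] rect ((17.563533782958984, 15.245275497436523), 23.284671783447266)
44 tri [ 539.7 -310.6   85.5] [1.5 1.5] plane [ 537.  -308.6] rect ((44.07448196411133, 43.04690933227539), 84.31208038330078)
tip [ 491.3 -308.6   51.7] [1.8 1.8] [ 490.7 -307.3   50. ]
tip [ 444.3 -306.7   49.9] [0.9 0.9] [ 443.8 -306.    50. ]
tip [ 398.4 -304.4   46.5] [1.7 1.7] [ 397.1 -302.7   50. ]
tip [ 349.7 -303.8   47.9] [1.2 1.2] [ 348.9 -302.7   50. ]
cols y [80, 60, 40, 20, 0, -20, -40, -60, -80, -100, -120, -140, -160]
700 [33, 30, 4, 5, 32, 32, 31, 33, 21, 3, 34, 20, 34]
680 [30, 29, 5, 4, 4, 12, 20, 21, 17, 4, 23, 23, 19]
660 [4, 4, 4, 4, 4, 5, 11, 17, 13, 4, 9, 15, 25]
640 
[... 614 characters left out ...]
254, 233, 192, 5, 33, 35]
620 [193, 239, 259, 273, 279, 281, 278, 274, 260, 237, 186, 4, 4, 33]
600 [205, 242, 260, 274, 279, 280, 277, 270, 6, 6, 5, 6, 6, 6]
580 [166, 182, 120, 2, 24, 29, 4, 6, 5, 7, 7, 6, 6, 7]
560 [133, 128, 95, 95, 94, 20, 5, 7, 65, 67, 67, 7, 6, 7]
540 [23, 94, 94, 88, 95, 4, 4, 6, 67, 68, 65, 6, 8, 6]
520 [26, 95, 95, 95, 94, 4, 4, 5, 6, 6, 6, 6, 8, 13]
500 [27, 34, 53, 51, 33, 4, 4, 7, 7, 6, 13, 14, 13, 15]
480 [4, 33, 51, 53, 37, 4, 6, 6, 66, 66, 66, 12, 7, 7]
460 [3, 34, 35, 43, 33, 4, 4, 6, 68, 53, 66, 6, 7, 6]
440 [3, 34, 51, 49, 34, 4, 5, 6, 70, 67, 68, 6, 7, 6]
420 [5, 33, 34, 34, 33, 4, 4, 5, 7, 8, 7, 8, 6, 7]
400 [4, 33, 53, 51, 35, 4, 4, 7, 6, 7, 9, 9, 7, 7]
```

Corner triangulation puts the mouths near z 62–67, with sizes matching 24, 38, 31 and 17. The pegs run x = 490, 444, 397 and 349 at y ≈ -307 to -303. I'll move over the left bench and look from close by.

Emit:
servo_tool(
  moves=[0.1,-0.2,0.3,0,1,0.3,-0.9,0.3,0,1,0.3,-0.9,0.3,0,1,0.3,-0.9,0.3,0,1,0.3,-0.9,0.3,0,1,0.3,-0.9,0.3,0,1,0.3,-0.9,0.3,0,1,0.3,-0.9,0.3,0,1,0.3,-0.9,0.3,0,1,0.3,-0.9,0.3,0,1,0.3,-0.9,0.3,0,1,0.3,-0.9,0.3,0,1],
)

```text
t: 1.1
eef_pos: [332.3, 227.1, 301.7]
tcp_rot: [3.141, 0.001, 2.792]
ft_force: [0.3, -0.4, -0.2]
opening: 0.998
grip_force: 0.0
```

Emit:
servo_tool(
  moves=[0.3,-0.72,0.0,0,1,0.3,-0.72,0.0,0,1,0.3,-0.72,0.0,0,1,0.3,-0.72,0.0,0,1,0.3,-0.72,0.0,0,1,0.3,-0.72,0.0,0,1,0.3,-0.72,0.0,0,1,0.3,-0.72,0.0,0,1,0.3,-0.72,0.0,0,1,0.3,-0.72,0.0,0,1],
)

```text
t: 1.93
eef_pos: [452.1, -59.6, 300.4]
tcp_rot: [3.141, -0.002, 2.795]
ft_force: [0.1, -0.2, 0.3]
opening: 0.998
grip_force: 0.0
```

```bash
python3 - <<'E'
from h import *
for n in ("wrist","scene","top"):
    c=get_calibration(n); p,d=read_camera(n); cv2.imwrite(f"pics/{n}1.png",p); np.save(f"pics/{n}1.npy",d)
    if n=="wrist": np.savez("pics/wrist1c.npz",**c); print(c["K"][0,0],(-c["R"].T@c["t"]).round(1),c["R"].round(3).tolist())
s=state(); print(s["t"],s["eef_pos"],s["tcp_rot"],s["joints"].round(2))
w=cv2.imread("pics/wrist1.png"); b=cv2.imread("pics/scene1.png")
im=np.zeros((600,800,3),np.uint8); im[:420,:560]=w
cv2.imwrite("pics/w1.png",w); cv2.imwrite("pics/s1.png",crop(b,60,0,360,300,2))
E
```

```text
352.5136604036102 [386.  -36.3 502.5] [[0.34, 0.941, -0.001], [0.91, -0.328, 0.252], [0.237, -0.087, -0.968]]
2.0833 [451.60473216 -58.44174432 301.18229371] [ 3.14132049e+00 -4.86295197e-04  2.79756107e+00] [-0.27  0.13  1.77  0.    1.25 -1.5 ]
```

View pics/w1.png

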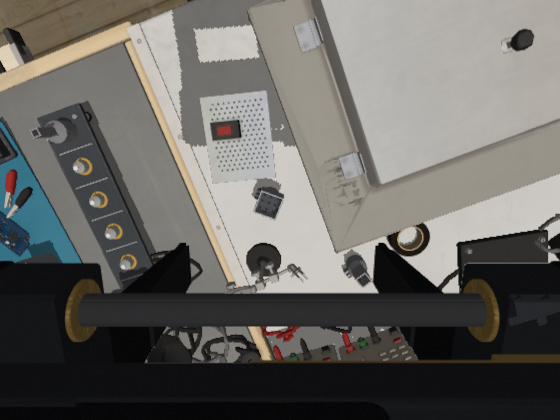

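View pics/s1.png

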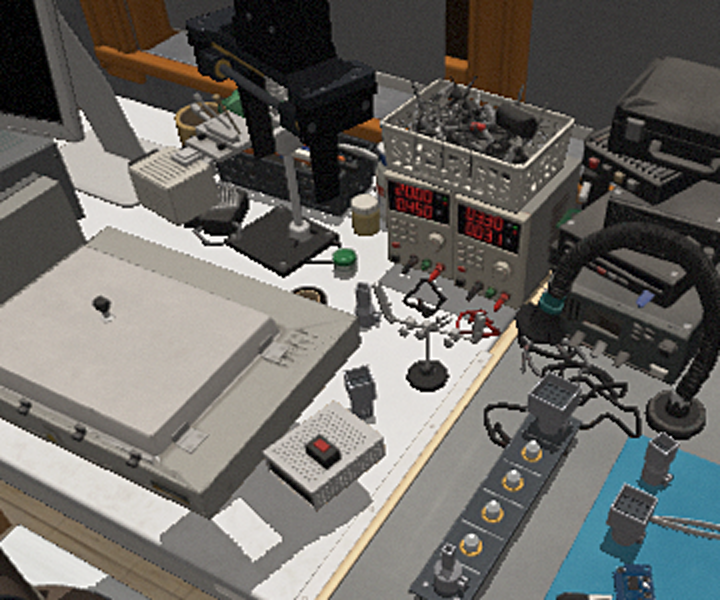

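Wrist view: the 31 mm mouth is at (268,205), turned about 20° to the image axes. The 17 mm is at (357,265), and the helping-hand clip tip at (300,272). The scene view shows the gripper body is wide along the closing line. I'll work out body and finger clearance against closing angle for the two left nozzles.

```bash
python3 - <<'E'
from h import *
ct,cs=get_calibration("top"),get_calibration("scene")
cw=dict(np.load("pics/wrist1c.npz"))
A=np.concatenate([cloud(ct,np.load("pics/top0.npy")).reshape(-1,3),cloud(cs,np.load("pics/scene0.npy")).reshape(-1,3)])
W=cloud(cw,np.load("pics/wrist1.npy"))[:245].reshape(-1,3)
# mouth of 31 from wrist depth
for nm,c0,S in(("31",(473,-88),W),("31t",(473,-88),A),("17t",(616,-3),A),("24t",(550,-439),A),("38t",(455,-437),A)):
    q=S[(np.hypot(S[:,0]-c0[0],S[:,1]-c0[1])<32)&(S[:,2]>45)&(S[:,2]<75)]
    r=cv2.minAreaRect(q[:,:2].astype(np.float32)); print(nm,len(q),q[:,2].max().round(1),np.round(r[0],1),np.round(r[1],1),round(r[2],1))
for nm,c0,angs in(("31",(473,-88),range(40,80,5)),("17",(616,-3),range(90,135,5))):
  for a in angs:
    e=np.deg2rad(a);u=np.array([np.cos(e),np.sin(e)]);v=np.array([-u[1],u[0]])
    D=A[:,:2]-c0; p=np.c_[abs(D@u),abs(D@v)]
    far=np.hypot(*D.T)>30
    m=far&(A[:,2]>100)&(A[:,2]<400); dx=np.maximum(p[m]-[90,37.5],0); body=np.hypot(*dx.T).min()
    o=[]
    for op in(50,40,30,95):
        m=far&(A[:,2]>28)&(A[:,2]<100); dx=np.maximum(p[m]-[op/2+12,10],0); o.append(np.hypot(*dx.T).min().round(1))
    print(nm,a,"body",body.round(1),"fingers@50,40,30,95",o)
E
```

```text
31 475 62.4 [477.1 -88.7] [31.  31.4] 49.0
31t 486 66.1 [475.1 -88. ] [35.5 33.6] 49.1
17t 171 65.6 [617.8  -2.6] [20.1 19.8] 20.3
24t 390 68.7 [ 549.4 -439.8] [25.8 28.5] 69.8
38t 890 70.2 [ 456.7 -438.4] [40.1 42.1] 87.3
31 40 body 0.0 fingers@50,40,30,95 [np.float64(0.0), np.float64(3.2), np.float64(5.7), np.float64(0.0)]
31 45 body 0.0 fingers@50,40,30,95 [np.float64(1.2), np.float64(3.2), np.float64(7.3), np.float64(0.0)]
31 50 body 5.4 fingers@50,40,30,95 [np.float64(4.0), np.float64(5.4), np.float64(8.0), np.float64(0.0)]
31 55 body 10.5 fingers@50,40,30,95 [np.float64(7.2), np.float64(8.0), np.float64(9.3), np.float64(0.0)]
31 60 body 15.2 fingers@50,40,30,95 [np.float64(9.9), np.float64(10.4), np.float64(11.1), np.float64(2.8)]
31 65 body 19.5 fingers@50,40,30,95 [np.float64(12.1), np.float64(13.1), np.float64(13.3), np.float64(2.4)]
31 70 body 23.4 fingers@50,40,30,95 [np.float64(14.9), np.float64(15.6), np.float64(15.6), np.float64(0.0)]
31 75 body 26.8 fingers@50,40,30,95 [np.float64(17.8), np.float64(17.8), np.float64(17.8), np.float64(0.0)]
17 90 body 17.7 fingers@50,40
[... 255 characters left out ...]
(28.5), np.float64(30.7), np.float64(25.5)]
17 105 body 36.1 fingers@50,40,30,95 [np.float64(24.0), np.float64(26.5), np.float64(28.9), np.float64(20.5)]
17 110 body 41.0 fingers@50,40,30,95 [np.float64(21.7), np.float64(24.9), np.float64(26.8), np.float64(15.9)]
17 115 body 44.2 fingers@50,40,30,95 [np.float64(19.9), np.float64(23.1), np.float64(24.5), np.float64(11.4)]
17 120 body 37.7 fingers@50,40,30,95 [np.float64(18.6), np.float64(21.2), np.float64(22.3), np.float64(6.4)]
17 125 body 32.8 fingers@50,40,30,95 [np.float64(16.3), np.float64(19.0), np.float64(20.3), np.float64(3.4)]
17 130 body 30.3 fingers@50,40,30,95 [np.float64(14.5), np.float64(16.5), np.float64(18.6), np.float64(0.0)]
```

Wrist depth gives the 31 mm mouth at (477,-88.7), 31×31 mm, top at 62.4, angle 49°. I'll close along about 55° to clear the helping hand; the jaws will square the nozzle up.

Emit:
servo_tool(
  moves=[0.053,-0.065,-0.1,-0.085,0.53,0.053,-0.065,-0.2,-0.085,0.53,0.053,-0.065,-0.3,-0.085,0.53,0.053,-0.065,-0.4,-0.085,0.53,0.053,-0.065,-0.4,-0.085,0.53,0.053,-0.065,-0.4,-0.085,0.53,0.053,-0.065,-0.5,-0.085,0.53,0.053,-0.065,-0.6,-0.085,0.53,0.053,-0.065,-0.663,-0.085,0.53,0.053,-0.065,-0.663,-0.085,0.53],
)

```text
t: 2.92
eef_pos: [472.8, -85.3, 35.0]
tcp_rot: [-3.141, -0.003, 2.53]
ft_force: [-0.8, 0.7, -0.2]
opening: 0.527
grip_force: 0.0
```

Emit:
servo_tool(
  moves=[0,0,0,0,0.2,0,0,0,0,0.2,0,0,0,0,0.2,0,0,0,0,0.2,0,0,0,0,0.2,0,0,0,0,0.2,0,0,0,0,0.2,0,0,0,0,0.2],
)

```text
t: 3.58
eef_pos: [473.1, -86.0, 36.3]
tcp_rot: [3.141, 0.0, 2.529]
ft_force: [0.0, -0.8, 1.6]
opening: 0.204
grip_force: 0.0
```

The fingers closed to 19 mm with no force, so something is off. I'll look.

```bash
python3 - <<'E'
from h import *
im=np.zeros((560,800,3),np.uint8)
p,d=read_camera("scene"); q,e=read_camera("top"); w,f=read_camera("wrist")
im[:400,:400]=crop(p,190,130,100,100,4); im[:400,400:]=crop(q,160,140,100,100,4)
cv2.imwrite("pics/m2.png",im); cv2.imwrite("pics/w2.png",w); print(state()["eef_pos"],state()["opening"])
E
```

```text
[472.99614953 -85.97951949  36.12175042] 0.1998768476524125
```

View pics/m2.png

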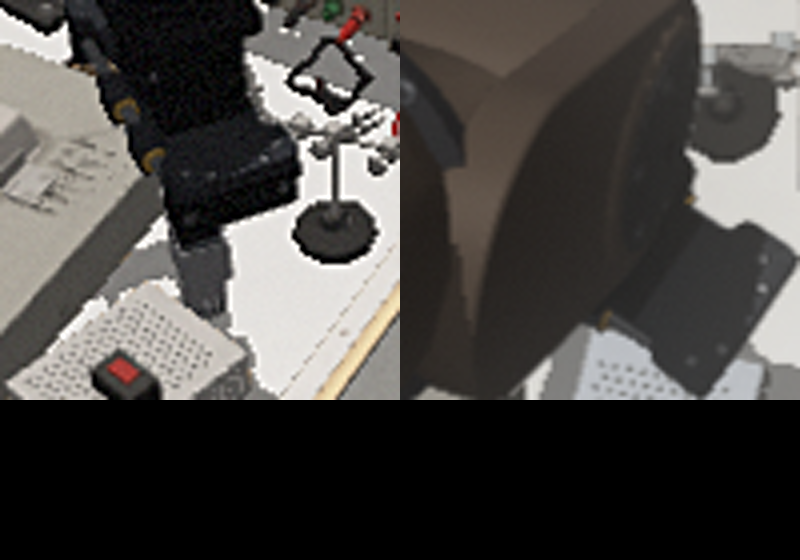

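The scene crop shows the nozzle still standing below the gripper at (200,270), and the top view is blocked by the arm. I'll check the wrist view.

View pics/w2.png

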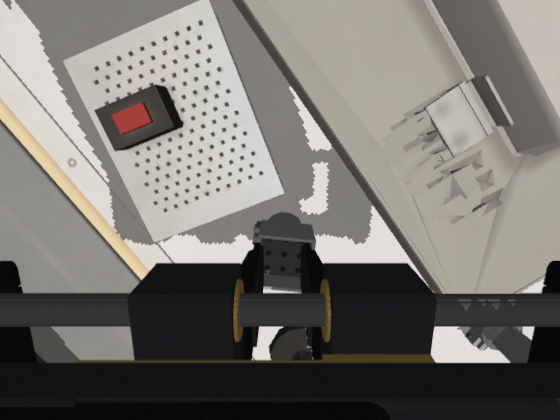

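```bash
python3 - <<'E'
from h import *
c=get_calibration("wrist"); w,d=read_camera("wrist"); s=state(); print(s["opening"],s["grip_force"],s["tau"].round(1))
th=s["tcp_rot"][2]; y=np.array([np.sin(th),-np.cos(th),0]); x=np.array([np.cos(th),np.sin(th),0]); T=s["eef_pos"]
for z in(0,19,26): 
  for k in(-10,0,10): print(z,k,[proj(c,T+[0,0,z]+y*h+x*k).round(0).tolist() for h in(-15.5,-9.5,9.5,15.5)])
P=cloud(c,d); 
q=P[215:292,235:325].reshape(-1,3); q=q[(q[:,2]>40)&(q[:,2]<75)]
L=(q-T)@np.c_[x,y,[0,0,1]]
r=cv2.minAreaRect(q[q[:,2]>50][:,:2].astype(np.float32)); print(r, q[:,2].max()); 
for z in range(42,75,4):
    m=abs(q[:,2]-z)<2
    if m.any(): print(z,m.sum(),L[m].min(0).round(1),L[m].max(0).round(1))
E
```

```text
0.20106211458623718 0.0 [  0.  -50.9 -14.1  -0.    0.1   0. ]
0 -10 [[257.0, 257.0], [267.0, 257.0], [298.0, 257.0], [308.0, 257.0]]
0 0 [[257.0, 242.0], [267.0, 242.0], [298.0, 242.0], [308.0, 242.0]]
0 10 [[257.0, 226.0], [267.0, 226.0], [299.0, 226.0], [309.0, 226.0]]
19 -10 [[255.0, 270.0], [266.0, 270.0], [300.0, 270.0], [310.0, 270.0]]
19 0 [[255.0, 253.0], [266.0, 253.0], [300.0, 253.0], [311.0, 253.0]]
19 10 [[254.0, 236.0], [265.0, 236.0], [300.0, 236.0], [311.0, 236.0]]
26 -10 [[254.0, 275.0], [265.0, 275.0], [300.0, 275.0], [311.0, 275.0]]
26 0 [[254.0, 258.0], [265.0, 258.0], [301.0, 258.0], [312.0, 258.0]]
26 10 [[253.0, 240.0], [265.0, 240.0], [301.0, 240.0], [312.0, 240.0]]
((476.787353515625, -88.09339904785156), (32.007381439208984, 32.172393798828125), 51.13438415527344) 74.9810837756122
42 130 [-17.8 -13.1   3.9] [12.4 17.1  7.9]
46 1485 [-19.6 -13.    7.9] [12.4 17.2 11.9]
50 223 [-19.9 -13.2  11.9] [12.4 17.  15.9]
54 241 [-19.6 -13.1  15.9] [12.4 17.4 19.9]
58 297 [-20.7 -13.3  19.9] [12.5 17.3 23.9]
62 319 [-20.6 -13.7  23.9] [12.6 17.2 26.3]
66 4 [  1.8 -13.7  30.9] [10.3 12.4 31.8]
70 100 [-11.4 -14.6  31.9] [11.  13.3 35.8]
74 44 [-11.  -14.3  35.9] [11.  13.  38.9]
```

```bash
python3 - <<'E'
from h import *
c=get_calibration("wrist"); w,d=read_camera("wrist"); s=state()
th=s["tcp_rot"][2]; y=np.array([np.sin(th),-np.cos(th),0]); x=np.array([np.cos(th),np.sin(th),0]); T=s["eef_pos"]
P=cloud(c,d)[180:300]; L=((P-T)@np.c_[x,y,[0,0,1]]).reshape(-1,3)
for z in range(-4,60,6):
    m=(abs(L[:,2]-z)<3)&(abs(L[:,0])<30)&(abs(L[:,1])<45)
    h,e=np.histogram(L[m,1],bins=np.arange(-45,46,5)); print(z+36,h.tolist())
im=np.zeros((400,800,3),np.uint8); cv2.imwrite("pics/w3.png",crop(w,200,190,170,120,4.7))
E
```

```text
32 [96, 103, 85, 67, 71, 53, 52, 44, 32, 21, 19, 19, 7, 0, 0, 0, 0, 0]
38 [131, 112, 101, 96, 57, 59, 47, 56, 32, 24, 23, 24, 10, 0, 0, 0, 0, 0]
44 [0, 0, 0, 0, 0, 0, 122, 353, 325, 363, 327, 46, 13, 0, 0, 0, 0, 0]
50 [0, 0, 0, 0, 0, 0, 31, 73, 61, 71, 62, 27, 17, 0, 0, 0, 0, 0]
56 [0, 0, 0, 0, 0, 0, 27, 66, 75, 66, 77, 32, 21, 0, 0, 0, 0, 0]
62 [0, 0, 0, 0, 0, 0, 50, 79, 74, 79, 67, 37, 41, 0, 0, 0, 0, 0]
68 [0, 0, 0, 0, 0, 0, 41, 0, 0, 0, 27, 15, 0, 0, 0, 0, 0, 0]
74 [0, 0, 0, 0, 0, 0, 58, 0, 0, 0, 21, 30, 0, 0, 0, 0, 0, 0]
80 [0, 0, 0, 0, 0, 13, 82, 0, 0, 0, 46, 48, 4, 0, 0, 0, 0, 0]
86 [0, 0, 0, 0, 0, 24, 80, 0, 0, 0, 42, 57, 10, 0, 0, 0, 0, 0]
92 [0, 0, 0, 0, 0, 32, 83, 0, 0, 0, 39, 58, 19, 0, 0, 0, 0, 0]
```

View pics/w3.png

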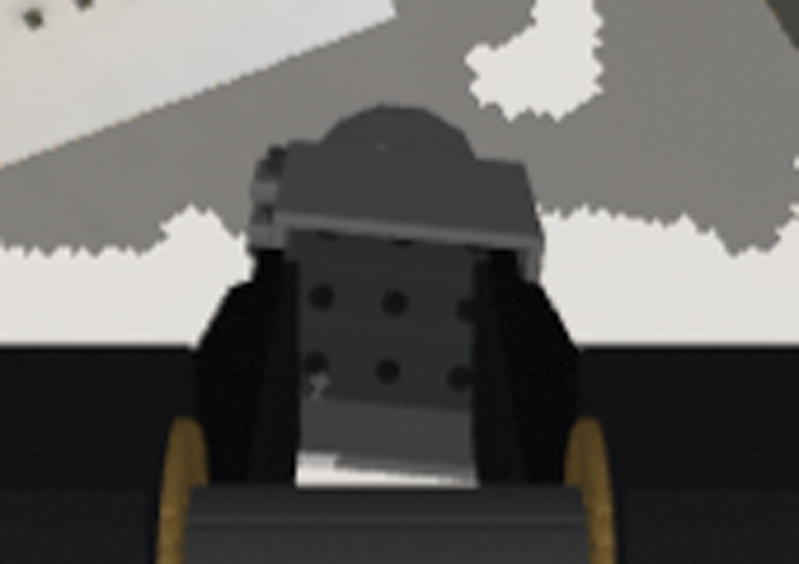

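The crop shows the finger tips overlapping the mouth's side walls, with the nozzle unmoved and no contact force. I'll test by opening a little.

Emit:
servo_tool(
  moves=[0,0,0,0,0.3,0,0,0,0,0.3,0,0,0,0,0.3,0,0,0,0,0.3],
)

```text
t: 4.17
eef_pos: [473.0, -86.0, 36.1]
tcp_rot: [3.142, -0.0, 2.529]
ft_force: [-1.0, 0.1, 0.5]
opening: 0.296
grip_force: 0.0
```

```bash
python3 - <<'E'
from h import *
c=get_calibration("wrist"); w,d=read_camera("wrist"); s=state(); print(s["opening"],s["grip_force"],s["ft_force"])
th=s["tcp_rot"][2]; y=np.array([np.sin(th),-np.cos(th),0]); x=np.array([np.cos(th),np.sin(th),0]); T=s["eef_pos"]
P=cloud(c,d)[180:300]; L=((P-T)@np.c_[x,y,[0,0,1]]).reshape(-1,3)
for lo,hi in((20,24),(24,28),(32,38),(44,50)):
    m=(L[:,2]>lo)&(L[:,2]<hi)&(abs(L[:,0])<26)&(abs(L[:,1])<35)
    h,e=np.histogram(L[m,1],bins=np.arange(-30,31,2)); print(lo+36,h.tolist(),L[m].min(0).round(1),L[m].max(0).round(1))
cv2.imwrite("pics/w4.png",crop(w,200,190,170,120,4.7))
E
```

```text
0.30185883533420405 0.0 [ 0.2539898   0.00584696 -0.22923914]
56 [0, 0, 0, 0, 0, 0, 0, 27, 45, 25, 25, 22, 25, 28, 21, 26, 21, 24, 24, 24, 22, 37, 18, 6, 0, 0, 0, 0, 0, 0] [-21.3 -15.4  20. ] [12.5 17.  24. ]
60 [0, 0, 0, 0, 0, 0, 0, 52, 84, 17, 22, 19, 22, 15, 17, 23, 22, 22, 19, 20, 25, 44, 15, 8, 0, 0, 0, 0, 0, 0] [-21.  -15.8  24. ] [12.3 17.2 26.5]
68 [0, 0, 0, 0, 0, 12, 19, 42, 0, 0, 0, 0, 0, 0, 0, 0, 0, 0, 0, 0, 0, 37, 20, 17, 0, 0, 0, 0, 0, 0] [-11.2 -19.3  32. ] [11.2 18.  38. ]
80 [0, 0, 0, 0, 16, 21, 23, 54, 0, 0, 0, 0, 0, 0, 0, 0, 0, 0, 0, 0, 0, 47, 22, 16, 20, 3, 0, 0, 0, 0] [-10.  -21.8  44. ] [11.1 20.6 50. ]
```

```bash
python3 - <<'E'
from h import *
c=get_calibration("wrist"); w,d=read_camera("wrist"); s=state()
th=s["tcp_rot"][2]; y=np.array([np.sin(th),-np.cos(th),0]); x=np.array([np.cos(th),np.sin(th),0]); T=s["eef_pos"]
P=cloud(c,d); L=((P-T)@np.c_[x,y,[0,0,1]])+[0,0,T[2]]
for r in range(222,300,6):
    print(r,[tuple(int(round(v)) for v in L[r,k]) for k in list(range(240,270,4))+list(range(298,328,4))])
    print("   gray",w[r,240:328:4].mean(1).astype(int).tolist())
E
```

```text
222 [(2, -30, -1), (2, -27, -1), (1, -25, -2), (2, -22, -1), (2, -19, -1), (5, -15, 10), (12, -11, 35), (12, -9, 35), (5, 10, 11), (1, 14, -2), (2, 17, -2), (2, 19, -1), (2, 22, -1), (2, 25, -1), (2, 28, -1), (1, 31, -2)]
   gray [129, 128, 128, 128, 109, 43, 64, 64, 65, 66, 65, 63, 63, 64, 62, 81, 129, 128, 127, 127, 127, 127]
228 [(-3, -30, -1), (-3, -27, 0), (-3, -25, -2), (-3, -22, -1), (2, -18, 14), (12, -13, 48), (12, -11, 47), (12, -8, 46), (10, 9, 42), (10, 11, 40), (9, 14, 39), (9, 16, 38), (-3, 22, -1), (-3, 25, -2), (-3, 28, -2), (-3, 31, -1)]
   gray [129, 128, 129, 128, 77, 65, 65, 65, 65, 65, 64, 64, 64, 64, 65, 65, 65, 64, 91, 127, 128, 128]
234 [(-7, -30, -1), (-7, -28, -2), (-7, -25, -1), (-7, -22, 0), (-4, -18, 10), (12, -12, 58), (12, -10, 58), (12, -8, 57), (10, 8, 52), (10, 11, 53), (10, 13, 51), (9, 15, 50), (-7, 22, -2), (-8, 25, -2), (-7, 28, -2), (-7, 31, -1)]
   gray [220, 167, 128, 128, 44, 71, 65, 65, 65, 64, 65, 64, 65, 64, 65, 65, 66, 66, 65, 127, 127, 219]
240 [(-12, -31, -1), (-11, -27, 0), (-12, -25, -1), (-11, -22, 0), (-6, -18, 16), (10, -12, 61), (
[... 2560 characters left out ...]
9, 14, 15, 16, 9]
288 [(10, -16, 117), (9, -15, 116), (70, 0, 238), (-7, -15, 83), (-18, -15, 61), (-18, -12, 61), (-18, -10, 62), (-18, -8, 61), (-19, 8, 60), (-20, 11, 57), (-19, 13, 60), (-10, 14, 78), (0, 14, 97), (8, 14, 113), (9, 15, 115), (10, 16, 118)]
   gray [13, 16, 16, 16, 203, 193, 180, 176, 178, 175, 102, 85, 78, 74, 70, 66, 65, 92, 14, 16, 14, 9]
294 [(29, -11, 160), (29, -10, 160), (29, -9, 158), (29, -8, 158), (29, -7, 159), (29, -6, 158), (29, -5, 159), (29, -4, 158), (29, 4, 158), (29, 5, 158), (29, 6, 158), (29, 7, 159), (29, 8, 159), (29, 9, 159), (29, 9, 159), (29, 10, 159)]
   gray [35, 37, 35, 36, 35, 35, 37, 36, 35, 35, 36, 37, 36, 36, 36, 35, 36, 36, 36, 35, 35, 36]
```

Reading the depth: the fingers' lowest visible points sit at z ≈ 67, just above the rim at 62. That suggests the fingers hover above the nozzle. I'll check the finger-tip height against the TCP in the earlier open view and in the scene camera.

```bash
python3 - <<'E'
from h import *
cw=dict(np.load("pics/wrist1c.npz")); d=np.load("pics/wrist1.npy")
T=np.array([451.6,-58.4,301.2]); th=2.7976
y=np.array([np.sin(th),-np.cos(th),0]); x=np.array([np.cos(th),np.sin(th),0])
L=(cloud(cw,d)-T)@np.c_[x,y,[0,0,1]]
m=(abs(L[...,0])<40)&(L[...,2]>-20)&(abs(L[...,1])<75)&(L[...,2]<120)
q=L[m]; 
for z in range(-20,90,10):
    k=q[(q[:,2]>=z)&(q[:,2]<z+10)]
    if len(k): print(z,len(k),k.min(0).round(0),k.max(0).round(0),abs(k[:,1]).min().round(1))
cs=get_calibration("scene"); p,ds=read_camera("scene"); s=state()
T=s["eef_pos"];th=s["tcp_rot"][2];y=np.array([np.sin(th),-np.cos(th),0]); x=np.array([np.cos(th),np.sin(th),0])
L=(cloud(cs,ds)-T)@np.c_[x,y,[0,0,1]]
q=L[(abs(L[...,0])<60)&(abs(L[...,1])<100)]
for z in range(-40,120,10):
    k=q[(q[:,2]>=z)&(q[:,2]<z+10)]
    if len(k): print("scene tool z",z,len(k),k.min(0).round(0),k.max(0).round(0))
E
```

```text
30 518 [-12. -54.  30.] [10. 50. 40.] 45.3
40 713 [-13. -57.  40.] [10. 53. 50.] 45.3
50 753 [ -8. -57.  50.] [10. 54. 60.] 45.4
60 800 [ -3. -59.  60.] [11. 55. 70.] 45.4
70 884 [-12. -59.  70.] [11. 56. 80.] 45.3
80 1079 [-14. -60.  80.] [11. 57. 90.] 45.3
scene tool z -40 1199 [ -60. -100.  -40.] [ 60.  81. -30.]
scene tool z -30 147 [ -15. -100.  -30.] [ 58.  76. -20.]
scene tool z -20 152 [ -16. -100.  -20.] [ 60.  74. -10.]
scene tool z -10 350 [ -15. -100.  -10.] [60. 77. -0.]
scene tool z 0 449 [-17. -99.   0.] [60. 73. 10.]
scene tool z 10 138 [-19. -90.  10.] [ 60. 100.  20.]
scene tool z 20 341 [-18. -89.  20.] [ 60. 100.  28.]
scene tool z 30 21 [-12. -21.  33.] [10. 16. 39.]
scene tool z 40 22 [-11. -23.  40.] [11. 17. 49.]
scene tool z 50 4 [ 9. 14. 51.] [11. 20. 56.]
scene tool z 100 1 [ 14.  22. 109.] [ 14.  22. 109.]
scene tool z 110 112 [-35. -85. 111.] [ 34.  79. 120.]
```

Two cameras agree that the real finger tips sit about 31 mm above the reported TCP. From here on I'll treat tip z as TCP z + 31 and measure the grip against that. I'll open, re-centre and go down 31 mm.

Emit:
servo_tool(
  moves=[0.005,0.006,0,0,0.55,0.005,0.006,0,0,0.55,0.005,0.006,0,0,0.55,0.005,0.006,0,0,0.55,0.005,0.006,-0.03,0,0.55,0.005,0.006,-0.055,0,0.55,0.005,0.006,-0.078,0,0.55,0.005,0.006,-0.078,0,0.55],
)

```text
t: 4.98
eef_pos: [474.2, -83.4, 3.3]
tcp_rot: [-3.141, -0.002, 2.529]
ft_force: [-0.3, -0.2, -0.6]
opening: 0.552
grip_force: 0.0
```

Emit:
servo_tool(
  moves=[0,0,0,0,0.15,0,0,0,0,0.15,0,0,0,0,0.15,0,0,0,0,0.15,0,0,0,0,0.15,0,0,0,0,0.15,0,0,0,0,0.15],
)

```text
t: 5.57
eef_pos: [475.2, -83.6, 5.2]
tcp_rot: [3.141, 0.001, 2.529]
ft_force: [-0.8, -0.2, 3.8]
opening: 0.326
grip_force: 29.4
```

It is gripped at 0.326 (31 mm) with 29 N. I'll lift, turn square to the row (row direction ≈ -1.9°), and travel above the 31's peg at x = 444.

Emit:
servo_tool(
  moves=[0,0,0.1,0,0.15,0,0,0.2,0,0.15,0,0,0.25,0,0.15,-0.02,-0.1,0.25,0.03,0.15,-0.087,-0.55,0.25,0.184,0.15,-0.087,-0.55,0.25,0.184,0.15,-0.087,-0.55,0.25,0.184,0.15,-0.087,-0.55,0.25,0.184,0.15,-0.087,-0.55,0.25,0.184,0.15,-0.087,-0.55,0.25,0.184,0.15,-0.087,-0.55,0.25,0.184,0.15,-0.087,-0.55,0.25,0.184,0.15],
)

```text
t: 6.57
eef_pos: [439.9, -303.0, 104.7]
tcp_rot: [3.141, -0.001, 3.106]
ft_force: [-1.1, 0.4, -0.5]
opening: 0.329
grip_force: 29.4
```

```bash
python3 - <<'E'
from h import *
im=np.zeros((600,800,3),np.uint8)
out={}
for n in("wrist","scene"):
    c=get_calibration(n); p,d=read_camera(n); out[n]=p; np.savez(f"pics/p3{n}.npz",d=d,**c); cv2.imwrite(f"pics/p3{n}.png",p)
s=state(); print(s["t"],s["eef_pos"],s["tcp_rot"],s["opening"],s["grip_force"],s["ft_force"],s["joints"].round(2))
im[:420,:400]=out["wrist"][:,80:480]; im[:600,400:]=crop(out["scene"],250,170,133,200,3)[:600,:400]
cv2.imwrite("pics/p3.png",im)
E
```

```text
6.6667 [ 440.30392507 -302.41318242  104.93815135] [ 3.14109951e+00 -3.25137360e-04  3.10748269e+00] 0.3287028496596964 29.433439671993256 [-0.30078879 -0.90611284 -0.72122689] [-0.73  0.46  1.87  0.    0.82 -2.26]Traceback (most recent call last):
  File "<stdin>", line 7, in <module>
ValueError: could not broadcast input array from shape (600,399,3) into shape (600,400,3)
```

```bash
python3 - <<'E'
from h import *
im=np.zeros((600,800,3),np.uint8); w=cv2.imread("pics/p3wrist.png"); s=cv2.imread("pics/p3scene.png")
im[:420,:400]=w[:,80:480]; im[:,400:]=crop(s,250,150,100,150,4); cv2.imwrite("pics/p3.png",im)
Z=np.load("pics/p3wrist.npz"); c={k:Z[k] for k in("K","R","t")}
T=np.array([440.3,-303.5,105]); print([proj(c,X).round(0) for X in((349,-302.7,50),(397,-302.7,50),(444,-306,50),(444,-306,162))])
P=cloud(c,Z["d"]); q=P.reshape(-1,3)
q=q[(abs(q[:,0]-444)<30)&(abs(q[:,1]+306)<30)&(q[:,2]>150)&(q[:,2]<164)&(q[:,0]<455)]
print(q.min(0),q.max(0), [ (z,int((abs(q[:,2]-z)<1).sum())) for z in range(150,164,2)])
E
```

```text
[array([279.,  91.]), array([281., 161.]), array([279., 224.]), array([277., 293.])]
[ 427.36915439 -327.06710676  150.01012752] [ 450.20373444 -280.3239356   163.99729693] [(150, 86), (152, 166), (154, 182), (156, 182), (158, 218), (160, 588), (162, 121)]
```

View pics/p3.png

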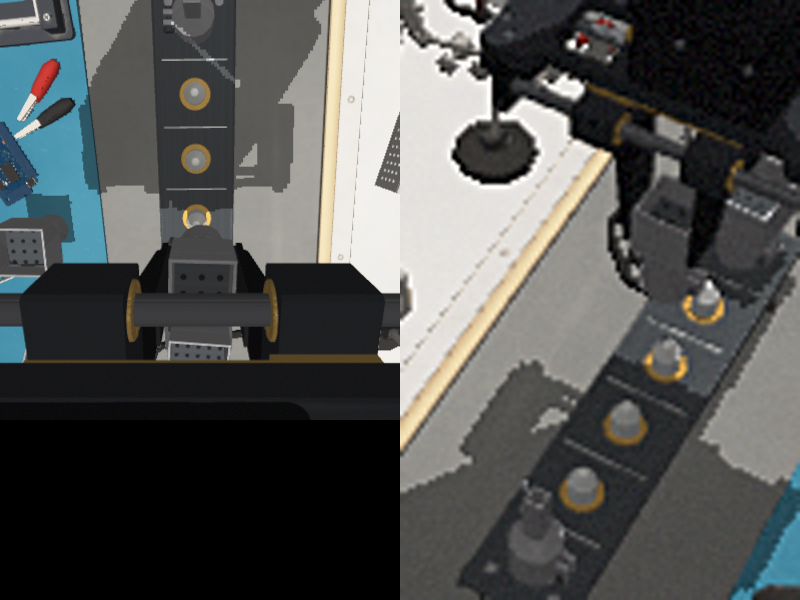

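The wrist view shows the held 31 mm square to the row at (285,275), with peg tips at (275,93), (276,158) and (277,215). In the scene view it hangs above the third and fourth pegs, with the collar around (660,285) in the crop. I'll compare nozzle and pegs in this one camera.

```bash
python3 - <<'E'
from h import *
Z=np.load("pics/p3wrist.npz"); c={k:Z[k] for k in("K","R","t")}; w=cv2.imread("pics/p3wrist.png")
# peg tips: bright grey, low saturation blobs on dark plate
hsv=cv2.cvtColor(w,cv2.COLOR_BGR2HSV)
orange=((hsv[...,0]>10)&(hsv[...,0]<30)&(hsv[...,1]>110)&(hsv[...,2]>100)).astype(np.uint8)
for k,(u0,v0) in enumerate(((275,93),(276,158),(277,218))):
    m=np.zeros_like(orange); m[v0-22:v0+20,u0-22:u0+22]=orange[v0-22:v0+20,u0-22:u0+22]
    pts=cv2.findNonZero(m); (u,v),r=cv2.minEnclosingCircle(pts); print("ring",k,(round(u,1),round(v,1)),round(r,1),onplane(c,u,v,30.5).round(1))
for u,v in((253,262),(316,262),(284.5,262)): print("front rim",onplane(c,u,v,162).round(1))
P=cloud(c,Z["d"]); 
q=P[225:292,245:325].reshape(-1,3)
for zz in(140,146,152,158): 
    m=(abs(q[:,2]-zz)<3); print(zz,q[m][:,:2].min(0).round(1),q[m][:,:2].max(0).round(1))
E
```

```text
ring 0 (274.1, 93.7) 16.3 [ 348.9 -306.4   30.5]
ring 1 (275.4, 158.4) 14.8 [ 396.6 -307.4   30.5]
ring 2 (276.4, 217.4) 14.2 [ 444.2 -308.5   30.5]
front rim [ 428.5 -316.2  162. ]
front rim [ 429.5 -288.5  162. ]
front rim [ 429.  -302.3  162. ]
140 [ 427.4 -322.1] [ 450.3 -283.6]
146 [ 427.3 -321.4] [ 452.7 -283.2]
152 [ 427.4 -320.9] [ 448.8 -283.6]
158 [ 427.4 -320.2] [ 445.9 -284.2]
```

```bash
python3 - <<'E'
from h import *
Z=np.load("pics/p3wrist.npz"); c={k:Z[k] for k in("K","R","t")}; w=cv2.imread("pics/p3wrist.png")
P=cloud(c,Z["d"]); q=P[225:300,230:340].reshape(-1,3)
m=(q[:,0]>425)&(q[:,0]<431)&(q[:,2]>138)&(q[:,2]<163); print("front wall y",np.percentile(q[m,1],[0,1,50,99,100]).round(1), np.median(q[m,0]))
for lo,hi in((165,175),(175,190)):
    m=(q[:,2]>lo)&(q[:,2]<hi); l=q[m&(q[:,1]<-304)][:,1]; r=q[m&(q[:,1]>-304)][:,1]; print("fingers inner",l.max().round(1),r.min().round(1))
# collar bottom
m=(q[:,2]>98)&(q[:,2]<126); print("collar",q[m].min(0).round(1),q[m].max(0).round(1))
for v in(250,256,262): print(v,w[v,240:325].mean(1).astype(int).tolist())
E
```

```text
front wall y [-326.6 -325.6 -304.3 -281.6 -280.3] 429.00547590584847
fingers inner -319.2 -288.5
fingers inner -319.1 -288.3
collar [ 429.9 -324.4   98.3] [ 438.8 -292.1  125.9]
250 [12, 9, 10, 10, 13, 11, 13, 15, 17, 18, 44, 67, 71, 70, 71, 70, 71, 71, 70, 71, 71, 70, 70, 70, 70, 70, 71, 71, 71, 72, 70, 71, 70, 71, 71, 71, 72, 70, 71, 71, 70, 71, 70, 71, 71, 71, 71, 71, 70, 70, 70, 70, 71, 70, 70, 70, 70, 70, 71, 69, 70, 70, 70, 70, 70, 70, 70, 71, 70, 70, 70, 70, 72, 71, 54, 28, 17, 9, 12, 12, 13, 9, 12, 11, 11]
256 [10, 13, 12, 11, 11, 13, 19, 18, 17, 55, 68, 70, 70, 69, 71, 71, 71, 70, 70, 70, 70, 70, 70, 71, 70, 71, 70, 70, 70, 71, 70, 71, 71, 70, 71, 71, 72, 71, 71, 71, 71, 71, 71, 71, 71, 70, 71, 72, 71, 72, 72, 72, 72, 71, 71, 71, 72, 71, 70, 71, 71, 70, 71, 71, 70, 71, 71, 71, 71, 70, 70, 71, 70, 71, 71, 72, 46, 23, 15, 12, 9, 12, 8, 10, 10]
262 [11, 10, 9, 11, 18, 19, 18, 17, 67, 97, 102, 98, 94, 93, 90, 90, 89, 90, 92, 92, 93, 93, 93, 93, 93, 97, 97, 98, 98, 98, 98, 97, 97, 98, 103, 104, 104, 102, 102, 102, 103, 103, 102, 103, 104, 103, 104, 105, 103, 104, 104, 103, 103, 103, 103, 104, 103, 104, 105, 104, 105, 105, 106, 105, 106, 106, 106, 106, 106, 106, 105, 105, 105, 106, 105, 102, 102, 73, 31, 16, 12, 12, 11, 11, 11]
```

Within this view the peg lies about 4.7 mm further in -y, while the fixed cameras suggest about 0. I'll shift -3 mm, well inside the taper's capture, and lower with a force check.

Emit:
servo_tool(
  moves=[0,-0.0075,-0.03,0,0.15,0,-0.0075,-0.06,0,0.15,0,-0.0075,-0.09,0,0.15,0,-0.0075,-0.11,0,0.15,0,-0.0075,-0.13,0,0.15,0,-0.0075,-0.145,0,0.15,0,-0.0075,-0.145,0,0.15],
)

```text
t: 7.25
eef_pos: [440.1, -305.9, 46.0]
tcp_rot: [3.141, -0.001, 3.107]
ft_force: [-0.8, 0.4, -0.3]
opening: 0.329
grip_force: 29.4
```

Emit:
servo_tool(
  moves=[0,0,-0.015,0,0.15,0,0,-0.027,0,0.15,0,0,-0.027,0,0.15,0,0,-0.027,0,0.15],
)

```text
t: 7.58
eef_pos: [440.2, -306.5, 36.1]
tcp_rot: [3.141, -0.0, 3.107]
ft_force: [0.3, 0.2, 0.0]
opening: 0.332
grip_force: 29.4
```

Emit:
servo_tool(
  moves=[0,0,-0.003,0,0.55,0,0,-0.003,0,0.6,0,0,-0.003,0,0.6,0,0,-0.003,0,0.6,0,0,0.06,0,0.6,0,0,0.15,0,0.7,-0.05,-0.1,0.3,0,0.7,-0.1,-0.3,0.4,0,0.7,-0.1,-0.3,0.4,0,0.7,-0.1,-0.3,0.4,0,0.7,-0.1,-0.3,0.4,0,0.7,-0.1,-0.3,0.4,0,0.7],
)

```text
t: 8.58
eef_pos: [399.7, -428.0, 197.0]
tcp_rot: [-3.14, 0.001, 3.104]
ft_force: [0.4, 0.9, -0.8]
opening: 0.699
grip_force: 0.0
```

```bash
cat >> h.py <<'E'
def look(tag,sites,names=("wrist","scene")):
    im={}
    for n in names:
        c=get_calibration(n); p,d=read_camera(n); im[n]=p; P=cloud(c,d)
        if n=="wrist": P=P[:245]
        P=P.reshape(-1,3)
        for k,(x,y,lo,hi) in sites.items():
            q=P[(np.hypot(P[:,0]-x,P[:,1]-y)<34)&(P[:,2]>lo)&(P[:,2]<hi)]
            if len(q)>40:
                r=cv2.minAreaRect(q[:,:2].astype(np.float32)); print(n,k,len(q),"ztop",np.percentile(q[:,2],98).round(1),np.round(r[0],1),np.round(r[1],1),round(r[2],1))
        cv2.imwrite(f"pics/{tag}{n}.png",p)
    s=state(); print(s["t"],s["eef_pos"].round(1),s["tcp_rot"].round(3),s["opening"])
    return im
E
python3 - <<'E'
from h import *
look("a",{"31":(444,-307,78,110),"38":(456,-438,48,75),"24":(550,-439,48,75)},("wrist","scene","top"))
E
```

```text
wrist 31 391 ztop 91.6 [ 438.1 -308.6] [31.7 19.4] 86.7
wrist 38 319 ztop 64.0 [ 446.  -439.2] [37.6 14.9] 88.0
scene 31 185 ztop 93.5 [ 443.1 -309. ] [31.4 32.9] 86.3
scene 38 346 ztop 65.8 [ 457.5 -439.6] [38.3 41.2] 86.7
scene 24 125 ztop 65.2 [ 550.5 -440.7] [25.  27.2] 66.2
top 31 90 ztop 94.5 [ 447.1 -307.1] [30.8 19.8] 88.6
top 24 197 ztop 67.3 [ 548.1 -438.5] [24.2 25.6] 70.0
8.7333 [ 400.2 -425.4  195.4] [ 3.140e+00 -1.000e-03  3.107e+00] 0.6944695604310429
```

The 31 is seated: its top is at 92 = 30 + 62, and it is square to within about 3°. Next is the 38 at (457.5,-439.5), already aligned with the current tool yaw.

Emit:
servo_tool(
  moves=[0.1425,-0.0325,-0.1,0,0.65,0.1425,-0.0325,-0.2,0,0.65,0.1425,-0.0325,-0.3,0,0.65,0.1425,-0.0325,-0.38,0,0.65,0.1425,-0.0325,-0.44,0,0.65,0.1425,-0.0325,-0.478,0,0.65,0.1425,-0.0325,-0.478,0,0.65,0.1425,-0.0325,-0.478,0,0.2,0.1425,-0.0325,-0.478,0,0.2,0.1425,-0.0325,-0.478,0,0.2,0.1425,-0.0325,-0.478,0,0.2,0.1425,-0.0325,-0.478,0,0.2],
)

```text
t: 9.73
eef_pos: [457.6, -439.9, 6.3]
tcp_rot: [-3.14, 0.001, 3.107]
ft_force: [0.2, 1.3, 5.5]
opening: 0.403
grip_force: 29.8
```

Emit:
servo_tool(
  moves=[0,0,0.1,0,0.2,0,0,0.2,0,0.2,0,0,0.275,0,0.2,0.0855,0.05,0.275,0,0.2,0.0855,0.15,0.275,0,0.2,0.0855,0.25,0.275,0,0.2,0.0855,0.3325,0.275,0,0.2,0.0855,0.3325,0.275,0,0.2,0.0855,0.3325,0.275,0,0.2,0.0855,0.3325,0.2,0,0.2,0.0855,0.3325,0.15,0,0.2,0.0855,0.3325,0.15,0,0.2],
)

```text
t: 10.73
eef_pos: [490.1, -306.6, 62.0]
tcp_rot: [3.139, -0.004, 3.106]
ft_force: [-0.9, 0.5, -1.9]
opening: 0.401
grip_force: 29.8
```

```bash
python3 - <<'E'
from h import *
im=look("b",{"31":(444,-307,78,95),"38":(491,-307,102,130),"44":(539,-310,78,100)},("wrist","scene"))
o=np.zeros((600,800,3),np.uint8); o[:420,:400]=im["wrist"][:,80:480]; o[:,400:]=crop(im["scene"],270,140,100,150,4); cv2.imwrite("pics/b.png",o)
E
```

```text
wrist 31 1619 ztop 94.3 [ 450.6 -305.5] [37.4 43.4] 86.4
wrist 38 940 ztop 118.1 [ 471.5 -307.2] [38.1  1.2] 87.7
scene 31 209 ztop 94.1 [ 452.2 -307.3] [35.8 51. ] 87.4
scene 38 398 ztop 127.8 [ 489.9 -309.7] [54.1 40.8] 84.2
scene 44 54 ztop 93.3 [ 540.3 -311.4] [47.4 40.8] 78.7
10.8333 [ 491.4 -307.5   65.1] [ 3.141 -0.     3.106] 0.4035042452325739
```

View pics/b.png

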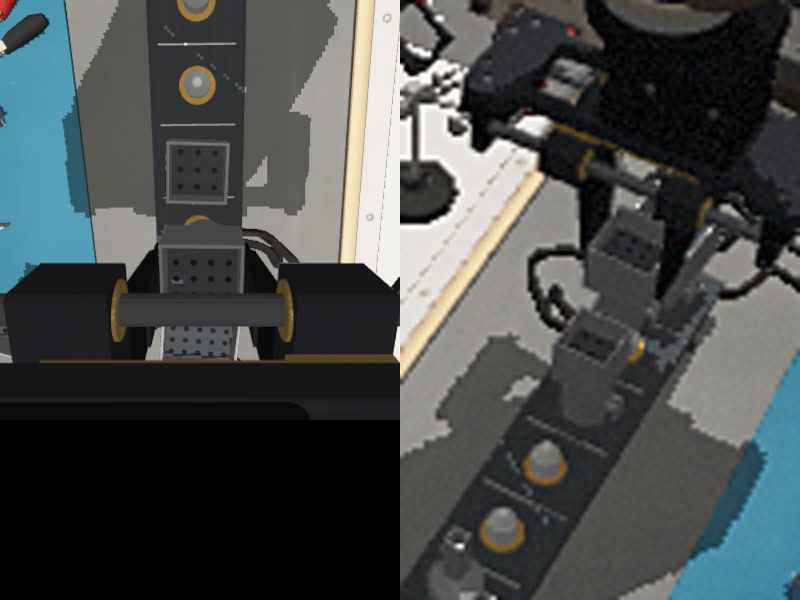

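Wrist: the 31 is seated squarely at (277,172). The 38 is held square, its front wall at x ≈ 471.5, over the last peg's ring at (280,222). The scene shows it between the 31 and the 44. Lowering.

Emit:
servo_tool(
  moves=[0.001,-0.004,-0.02,0,0.2,0.001,-0.004,-0.04,0,0.2,0.001,-0.004,-0.06,0,0.2,0.001,-0.004,-0.072,0,0.2,0.001,-0.004,-0.072,0,0.2,0.001,-0.004,-0.072,0,0.2],
)

```text
t: 11.33
eef_pos: [491.8, -308.1, 35.9]
tcp_rot: [3.141, -0.0, 3.107]
ft_force: [-0.7, -0.4, -0.3]
opening: 0.4
grip_force: 29.8
```

Emit:
servo_tool(
  moves=[0,0,-0.002,0,0.6,0,0,-0.002,0,0.65,0,0,-0.002,0,0.65,0,0,-0.002,0,0.65,0,0,0.06,0,0.65,0,0,0.15,0,0.65,0,0,0.25,0,0.65,0.02,-0.1,0.35,0,0.65,0.07,-0.2,0.4,0,0.65,0.07,-0.33,0.4,0,0.65,0.07,-0.33,0.4,0,0.65,0.07,-0.33,0.4,0,0.65],
)

```text
t: 12.33
eef_pos: [519.9, -445.1, 196.9]
tcp_rot: [-3.139, 0.002, 3.104]
ft_force: [0.9, -0.2, 0.1]
opening: 0.647
grip_force: 0.0
```

```bash
python3 - <<'E'
from h import *
look("d",{"38":(491,-308,78,110),"24":(550,-440,50,75)},("wrist","scene","top"))
A=np.concatenate([cloud(get_calibration(n),np.load(f"pics/{n}0.npy")).reshape(-1,3) for n in("top","scene")])
c0=(550,-440)
for a in(60,65,70,75,80,150,155,160,165):
    e=np.deg2rad(a);u=np.array([np.cos(e),np.sin(e)]);v=np.array([-u[1],u[0]])
    D=A[:,:2]-c0;p=np.c_[abs(D@u),abs(D@v)]; far=np.hypot(*D.T)>30
    m=far&(A[:,2]>100)&(A[:,2]<500);dx=np.maximum(p[m]-[90,37.5],0);h=np.hypot(*dx.T);i=h.argmin()
    m2=far&(A[:,2]>28)&(A[:,2]<100);d2=np.maximum(p[m2]-[25+12,10],0)
    print(a,h[i].round(1),A[m][i].round(0),np.hypot(*d2.T).min().round(1))
E
```

```text
wrist 38 1148 ztop 91.7 [ 489.9 -308. ] [40.5 63. ] 85.5
wrist 24 345 ztop 64.3 [ 551.2 -440.4] [24.3 24.4] 69.6
scene 38 301 ztop 93.7 [ 489.1 -308.1] [39.8 63.3] 85.4
scene 24 139 ztop 65.7 [ 550.5 -440.3] [25.3 25.6] 71.7
12.4833 [ 519.5 -439.7  195.7] [ 3.141e+00 -1.000e-03  3.106e+00] 0.6469053280874744
60 0.0 [ 626. -380.  273.] 47.6
65 0.0 [ 621. -374.  277.] 49.3
70 0.0 [ 614. -368.  278.] 48.6
75 0.0 [ 609. -363.  279.] 48.3
80 1.9 [ 603. -365.  269.] 48.6
150 0.0 [ 628. -442.  213.] 36.0
155 0.0 [ 637. -440.  214.] 35.0
160 0.0 [ 633. -431.  233.] 34.4
165 0.0 [ 632. -425.  242.] 34.1
```

The 38 is seated (top at 92). The 24 is at (551,-440.4), 70°. The lamp's gooseneck arches at z ≈ 270 over part of the hand's footprint, so I'll check the gripper's vertical profile.

```bash
python3 - <<'E'
from h import *
cs=get_calibration("scene"); T=np.array([451.6,-58.4,301.2]); th=2.7976
y=np.array([np.sin(th),-np.cos(th),0]); x=np.array([np.cos(th),np.sin(th),0])
L=((cloud(cs,np.load("pics/scene1.npy"))-T)@np.c_[x,y,[0,0,1]]).reshape(-1,3)
q=L[(abs(L[:,0])<130)&(abs(L[:,1])<150)&(L[:,2]>25)]
for z in range(30,330,15):
    k=q[(q[:,2]>=z)&(q[:,2]<z+15)]
    if len(k)>3: print(z,len(k),k[:,:2].min(0).round(0),k[:,:2].max(0).round(0))
A=np.concatenate([cloud(get_calibration(n),np.load(f"pics/{n}0.npy")).reshape(-1,3) for n in("top","scene")])
# gooseneck: points above 120 near
for x0 in range(570,680,10):
    r=[]
    for y0 in range(-280,-460,-20):
        k=A[(abs(A[:,0]-x0)<5)&(abs(A[:,1]-y0)<10)&(A[:,2]>100)][:,2]; r.append((int(k.min()),int(k.max())) if len(k) else 0)
    print(x0,r)
E
```

```text
30 132 [-13. -57.] [11. 52.]
45 187 [-13. -59.] [12. 54.]
60 203 [-14. -60.] [11. 56.]
75 207 [-13. -62.] [11. 56.]
90 107 [-13. -63.] [12. 57.]
105 322 [-34. -86.] [34. 81.]
120 762 [-36. -90.] [35. 80.]
135 678 [-36. -94.] [35. 88.]
150 1293 [-35. -93.] [34. 89.]
165 500 [-24. -53.] [26. 16.]
180 438 [-24. -53.] [24. 15.]
195 222 [-22. -53.] [ 34. -19.]
570 [(118, 135), 0, 0, 0, 0, 0, 0, 0, 0]
580 [(117, 144), (120, 120), 0, 0, 0, 0, 0, 0, 0]
590 [(118, 229), (116, 226), 0, 0, 0, 0, 0, 0, 0]
600 [(118, 242), (115, 260), (230, 271), (252, 277), (261, 273), (268, 268), 0, 0, 0]
610 [(115, 242), (114, 259), (235, 274), (247, 279), (257, 281), (250, 278), (240, 272), (222, 258), 0]
620 [(117, 236), (238, 258), (255, 272), (268, 279), (274, 281), (271, 278), (234, 274), (187, 260), (164, 237)]
630 [0, 0, 0, 0, (272, 275), (267, 273), (258, 269), (178, 259), (100, 237)]
640 [0, 0, 0, 0, 0, 0, 0, (171, 241), (100, 233)]
650 [0, 0, 0, 0, 0, 0, 0, 0, (101, 148)]
660 [0, 0, 0, 0, 0, 0, 0, 0, 0]
670 [0, 0, 0, 0, 0, 0, 0, 0, 0]
```

The wide body only spans TCP +108 to +165, so z = 113–170 at the grasp, and the gooseneck arch is above 222. I'll go in low: descend at (495,-420), slide in along the pads' plane, grip, and slide back out before lifting.

Emit:
servo_tool(
  moves=[-0.062,0.05,0,-0.03,0.5,-0.062,0.05,0,-0.07,0.5,-0.062,0.05,-0.08,-0.102,0.5,-0.062,0.05,-0.18,-0.102,0.5,-0.062,0.05,-0.28,-0.102,0.5,-0.062,0.05,-0.36,-0.102,0.5,-0.062,0.05,-0.44,-0.102,0.5,-0.062,0.05,-0.4785,-0.102,0.5,-0.062,0.05,-0.4785,-0.102,0.5,-0.062,0.05,-0.4785,-0.102,0.5],
)

```text
t: 13.32
eef_pos: [495.1, -419.0, 4.8]
tcp_rot: [3.141, -0.001, 2.787]
ft_force: [0.6, -0.7, 0.6]
opening: 0.5
grip_force: 0.0
```

Emit:
servo_tool(
  moves=[0.03,-0.011,0,0,0.5,0.06,-0.022,0,0,0.5,0.09,-0.033,0,0,0.5,0.115,-0.042,0,0,0.5,0.1375,-0.05,0,0,0.5,0.1375,-0.05,0,0,0.5,0.1375,-0.05,0,0,0.1,0.1375,-0.05,0,0,0.1,0.1375,-0.05,0,0,0.1,0.1375,-0.05,0,0,0.1,0.1375,-0.05,0,0,0.1,0.1375,-0.05,0,0,0.1],
)

```text
t: 14.32
eef_pos: [549.8, -440.2, 5.1]
tcp_rot: [3.141, -0.0, 2.786]
ft_force: [-1.3, 1.4, 3.5]
opening: 0.251
grip_force: 30.0
```

Emit:
servo_tool(
  moves=[-0.02,0.008,0.02,0,0.1,-0.06,0.022,0.02,0,0.1,-0.1,0.036,0.02,0,0.1,-0.1375,0.05,0.02,0,0.1,-0.1375,0.05,0.1,0,0.1,-0.1375,0.05,0.2,0,0.1,-0.1375,0.05,0.275,0,0.1,-0.2,0.1,0.275,0.03,0.1,-0.28,0.18,0.275,0.065,0.1,-0.3855,0.3355,0.275,0.102,0.1,-0.3855,0.3355,0.275,0.102,0.1,-0.3855,0.3355,0.275,0.102,0.1],
)

```text
t: 15.32
eef_pos: [391.2, -300.3, 115.0]
tcp_rot: [3.138, -0.003, 3.108]
ft_force: [1.1, -1.2, 0.1]
opening: 0.25
grip_force: 30.0
```

Emit:
servo_tool(
  moves=[0,0,0,0,0.1,0,0,0,0,0.1,0,0,-0.06,0,0.1,0,0,-0.12,0,0.1,0,0,-0.12,0,0.1],
)

```text
t: 15.73
eef_pos: [395.0, -305.6, 63.7]
tcp_rot: [3.138, -0.003, 3.106]
ft_force: [-0.6, 0.4, -1.4]
opening: 0.251
grip_force: 30.0
```

```bash
python3 - <<'E'
from h import *
im=look("e",{"24":(396,-307,106,135)},("wrist","scene"))
w=im["wrist"]; c=get_calibration("wrist"); P=None
hsv=cv2.cvtColor(w,cv2.COLOR_BGR2HSV)
o=((hsv[...,0]>10)&(hsv[...,0]<30)&(hsv[...,1]>110)&(hsv[...,2]>100)).astype(np.uint8); o[245:]=0;o[:,:200]=0;o[:,360:]=0
n,l,st,ce=cv2.connectedComponentsWithStats(cv2.morphologyEx(o,cv2.MORPH_CLOSE,np.ones((9,9))))
for i in range(1,n):
    if st[i,4]>40: (u,v),r=cv2.minEnclosingCircle(cv2.findNonZero((l==i).astype(np.uint8))); print("ring",round(u),round(v),round(r,1),onplane(c,u,v,30.5).round(1))
E
```

```text
scene 24 244 ztop 133.4 [ 395.7 -308.8] [40.  26.4] 87.4
15.8333 [ 396.  -306.4   66.5] [ 3.141e+00 -1.000e-03  3.106e+00] 0.2507530609588847
ring 280 160 17.4 [ 349.9 -306.8   30.5]
ring 280 225 15.6 [ 395.5 -308.3   30.5]
```

Aligned to within 1–2 mm. Lowering the 24.

Emit:
servo_tool(
  moves=[0,0,-0.02,0,0.1,0,0,-0.04,0,0.1,0,0,-0.06,0,0.1,0,0,-0.0765,0,0.1,0,0,-0.0765,0,0.1,0,0,-0.0765,0,0.1],
)

```text
t: 16.33
eef_pos: [395.7, -305.8, 35.8]
tcp_rot: [3.141, -0.001, 3.107]
ft_force: [-0.0, 0.3, -1.2]
opening: 0.252
grip_force: 30.0
```

Emit:
servo_tool(
  moves=[0,0,-0.002,0,0.5,0,0,-0.002,0,0.5,0,0,-0.002,0,0.5,0,0,0.06,0,0.5,0,0,0.15,0,0.5,0,0,0.25,0,0.5,0,0,0.35,0,0.5,0.1,0.15,0.45,0.03,0.4,0.2,0.25,0.45,0.06,0.4,0.25,0.35,0.45,0.09,0.4,0.3,0.45,0.45,0.124,0.4,0.35,0.55,0.45,0.124,0.4],
)

```text
t: 17.33
eef_pos: [508.0, -136.6, 215.1]
tcp_rot: [-3.14, 0.001, -2.781]
ft_force: [0.8, -0.9, 1.0]
opening: 0.398
grip_force: 0.0
```

Emit:
servo_tool(
  moves=[0.11,0.2,0,0,0.4,0.11,0.2,0,0,0.4,0.11,0.2,0,0,0.4,0.11,0.2,0,0,0.4,0.11,0.2,0,0,0.4,0.11,0.2,0,0,0.4],
)

```text
t: 17.83
eef_pos: [550.5, -59.3, 214.1]
tcp_rot: [-3.142, -0.0, -2.788]
ft_force: [0.5, -1.0, 0.2]
opening: 0.401
grip_force: 0.0
```

```bash
python3 - <<'E'
from h import *
look("f",{"24":(396,-307,78,105),"31":(444,-308,78,105),"38":(491,-308,78,105),"17":(617,-3,48,75)},("wrist","scene","top"))
E
```

```text
wrist 31 186 ztop 92.2 [ 464.4 -308.5] [31.1 21.6] 88.1
wrist 38 1607 ztop 92.1 [ 490.  -307.5] [40.6 63.1] 86.0
scene 24 176 ztop 94.1 [ 406.2 -307.5] [25.1 46.9] 89.1
scene 31 265 ztop 93.4 [ 451.5 -308.5] [34.2 48.1] 87.3
scene 38 317 ztop 93.6 [ 489.9 -308.2] [39.7 64.6] 85.1
scene 17 58 ztop 62.8 [618.7  -3. ] [23.  16.9] 22.5
top 24 173 ztop 95.0 [ 404.9 -306.9] [26.4 46. ] 87.3
top 31 270 ztop 95.0 [ 452.1 -304.9] [36.4 52.1] 86.9
top 38 357 ztop 94.6 [ 497.  -307.7] [41.  53.8] 88.2
top 17 93 ztop 64.3 [616.1  -1.7] [17.9 16.9] 20.1
17.9833 [550.6 -59.5 214.2] [-3.141  0.    -2.789] 0.40074495544835115
```

All three seated tops read about 92, which matches the rest height. The 17 is at about (617,-2.5), 20°. The tool's closing line is at 110°, so it is aligned.

Emit:
servo_tool(
  moves=[0.08,0.07,0,0,0.4,0.166,0.1425,0,0,0.4,0.166,0.1425,0,0,0.4,0.166,0.1425,-0.08,0,0.4,0.166,0.1425,-0.17,0,0.4,0.166,0.1425,-0.26,0,0.4,0.166,0.1425,-0.34,0,0.4,0.166,0.1425,-0.42,0,0.4,0.166,0.1425,-0.48,0,0.4,0.166,0.1425,-0.523,0,0.4,0.166,0.1425,-0.523,0,0.4],
)

```text
t: 18.9
eef_pos: [615.4, -2.1, 1.5]
tcp_rot: [3.139, -0.005, -2.788]
ft_force: [0.4, -0.0, -0.1]
opening: 0.398
grip_force: 0.0
```

Emit:
servo_tool(
  moves=[0,0,0,0,0.05,0,0,0,0,0.05,0,0,0,0,0.05,0,0,0,0,0.05,0,0,0,0,0.05,0,0,0,0,0.05,0,0,0,0,0.05],
)

```text
t: 19.48
eef_pos: [618.1, -1.4, 6.2]
tcp_rot: [-3.141, 0.002, -2.787]
ft_force: [-0.6, -1.1, 6.7]
opening: 0.177
grip_force: 30.0
```

Emit:
servo_tool(
  moves=[0,0,0.1,0,0.05,0,0,0.2,0,0.05,0,0,0.3,0,0.05,0,0,0.4,0,0.05,0,0,0.45,0,0.05,-0.08,-0.08,0.45,-0.02,0.05,-0.15,-0.15,0.45,-0.05,0.05,-0.22,-0.22,0.45,-0.08,0.05,-0.3,-0.3,0.45,-0.1,0.05,-0.35,-0.38,0.45,-0.124,0.05,-0.4,-0.45,0.45,-0.124,0.05,-0.4,-0.45,0.45,-0.124,0.05],
)

```text
t: 20.48
eef_pos: [454.7, -184.6, 185.5]
tcp_rot: [-3.141, 0.0, 3.103]
ft_force: [-0.0, 0.2, -0.8]
opening: 0.174
grip_force: 30.0
```

Emit:
servo_tool(
  moves=[-0.07,-0.08,0,0,0.05,-0.13,-0.15,0,0,0.05,-0.2,-0.22,0,0,0.05,-0.27,-0.306,0,0,0.05,-0.27,-0.306,0,0,0.05,-0.27,-0.306,0,0,0.05,-0.27,-0.306,0,0,0.05,-0.27,-0.306,0,0,0.05],
)

```text
t: 21.15
eef_pos: [350.2, -302.7, 185.0]
tcp_rot: [3.141, 0.0, 3.108]
ft_force: [1.3, 0.3, -0.6]
opening: 0.176
grip_force: 30.0
```

```bash
python3 - <<'E'
from h import *
look("g",{"24":(396,-307,85,105)},("wrist",))
s=state(); print(s["eef_pos"],s["joints"].round(2),s["grip_force"])
E
```

```text
21.2 [ 350.3 -302.6  184.9] [3.141 0.    3.109] 0.17511643510308214
[ 350.27783651 -302.63910417  184.94659659] [-0.86  0.26  1.94  0.    0.95 -2.39] 29.996910095214844
```

Emit:
servo_tool(
  moves=[-0.003,-0.006,-0.08,0,0.05,-0.003,-0.006,-0.16,0,0.05,-0.003,-0.006,-0.23,0,0.05,-0.003,-0.006,-0.27,0,0.05,-0.003,-0.006,-0.295,0,0.05,-0.003,-0.006,-0.295,0,0.05],
)

```text
t: 21.7
eef_pos: [348.4, -304.4, 65.0]
tcp_rot: [3.139, -0.002, 3.109]
ft_force: [-1.3, -0.1, -0.6]
opening: 0.176
grip_force: 30.0
```

```bash
python3 - <<'E'
from h import *
im=look("i",{"17":(349,-307,106,128)},("wrist","scene"))
w=im["wrist"]; c=get_calibration("wrist")
hsv=cv2.cvtColor(w,cv2.COLOR_BGR2HSV)
o=((hsv[...,0]>10)&(hsv[...,0]<30)&(hsv[...,1]>110)&(hsv[...,2]>100)).astype(np.uint8); o[250:]=0;o[:,:200]=0;o[:,360:]=0
pts=cv2.findNonZero(o)
if pts is not None and len(pts)>30: (u,v),r=cv2.minEnclosingCircle(pts); print("ring",round(u),round(v),round(r,1),len(pts),onplane(c,u,v,30.5).round(1))
o=np.zeros((600,800,3),np.uint8); o[:420,:400]=w[:,80:480]; o[:,400:]=crop(im["scene"],250,190,100,150,4); cv2.imwrite("pics/i.png",o)
E
```

```text
scene 17 138 ztop 127.4 [ 347.6 -307.2] [32.  22.4] 89.4
21.8 [ 348.9 -305.4   67. ] [ 3.141 -0.     3.108] 0.17633658860088527
ring 280 224 15.6 191 [ 347.9 -307.2   30.5]
```

View pics/i.png

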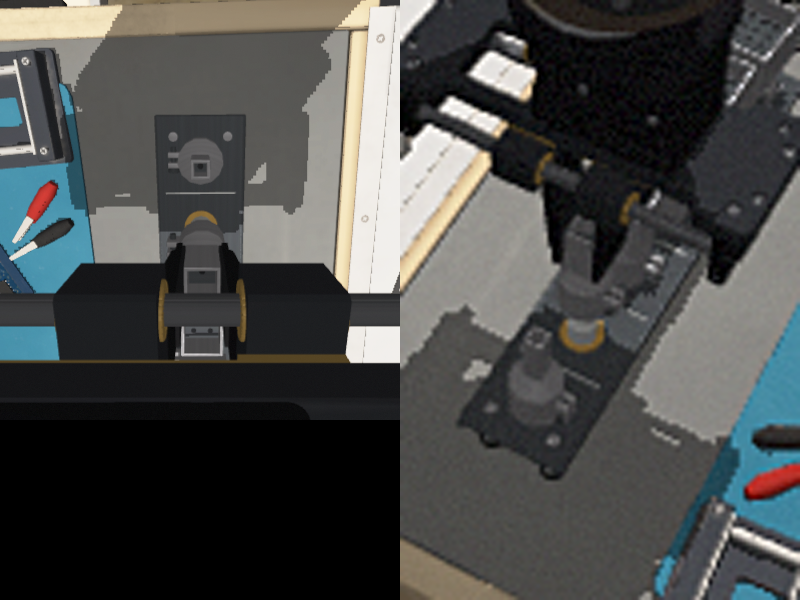

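The 17 is held upright and centred over the first peg: ring at (280,224) in the wrist view, collar above the ring at (580,330) in the scene crop. nozzle_10 is next to it, undisturbed. Lowering, releasing and backing off.

Emit:
servo_tool(
  moves=[0,-0.001,-0.02,0,0.05,0,-0.001,-0.04,0,0.05,0,-0.001,-0.06,0,0.05,0,-0.001,-0.0765,0,0.05,0,-0.001,-0.0765,0,0.05,0,-0.001,-0.0765,0,0.05],
)

```text
t: 22.3
eef_pos: [348.1, -306.3, 35.7]
tcp_rot: [3.141, -0.0, 3.107]
ft_force: [-0.7, 0.1, -1.5]
opening: 0.178
grip_force: 30.0
```

Emit:
servo_tool(
  moves=[0,0,-0.002,0,0.4,0,0,-0.002,0,0.4,0,0,-0.002,0,0.4,0,0,-0.002,0,0.4,0,0,0.06,0,0.4,0,0,0.15,0,0.4,0,0,0.25,0,0.4,0,0,0.35,0,0.4,0.1,0.15,0.4,0,0.4,0.15,0.3,0.4,0,0.4,0.15,0.45,0.4,0,0.4,0.15,0.5,0.4,0,0.4],
)

```text
t: 23.3
eef_pos: [401.6, -151.5, 195.1]
tcp_rot: [-3.141, 0.001, 3.106]
ft_force: [2.6, -0.2, -0.1]
opening: 0.4
grip_force: 0.0
```

```bash
python3 - <<'E'
from h import *
im=look("z",{"17":(349,-307,84,100)},("scene","top"))
for n in im:
    c=get_calibration(n); P=cloud(c,read_camera(n)[1]).reshape(-1,3)
    for nm,x,w in(("10",300.5,10),("17",349,17),("24",396.5,24),("31",444,31),("38",491.5,38),("44",539,44)):
        q=P[(abs(P[:,0]-x)<23)&(abs(P[:,1]+307.5)<26)&(P[:,2]>84)]
        if len(q)>5: r=cv2.minAreaRect(q[:,:2].astype(np.float32)); print(n,nm,"z98",np.percentile(q[:,2],98).round(1),np.round(r[0],1),np.round(r[1],1),round(r[2],1))
o=np.zeros((600,800,3),np.uint8); o[:,:400]=crop(im["scene"],260,170,100,150,4); o[:,400:]=crop(im["top"],290,150,100,150,4); cv2.imwrite("pics/z.png",o)
E
```

```text
scene 17 71 ztop 94.1 [ 348.7 -308.1] [17.6 18.1] 87.5
top 17 49 ztop 94.9 [ 360.7 -306.5] [16.1 43.8] 86.0
23.4 [ 401.3 -148.4  195. ] [3.141 0.    3.112] 0.4005368546959245
scene 10 z98 93.8 [ 300.  -305.4] [10.  10.2] 88.8
scene 17 z98 94.0 [ 348.8 -308.1] [17.1 18.4] 86.7
scene 24 z98 93.6 [ 396.  -307.8] [24.2 25.8] 88.1
scene 31 z98 93.9 [ 443.4 -308.5] [31.7 31.7] 85.2
scene 38 z98 93.9 [ 492.8 -310. ] [40.9 44.5] 88.5
scene 44 z98 93.9 [ 539.7 -311.1] [44.2 44.2] 84.2
top 10 z98 95.1 [ 299.2 -303.1] [9.1 8.5] 88.6
top 17 z98 95.1 [ 347.1 -305.4] [16.2 15.8] 88.0
top 24 z98 95.3 [ 394.1 -305.7] [24.4 24.4] 88.5
top 31 z98 95.2 [ 441.5 -306.8] [30.7 31.5] 86.2
top 38 z98 95.2 [ 492.4 -307.5] [40.4 44.9] 87.6
top 44 z98 95.5 [ 538.2 -309.5] [43.9 45.3] 83.5
```

View pics/z.png

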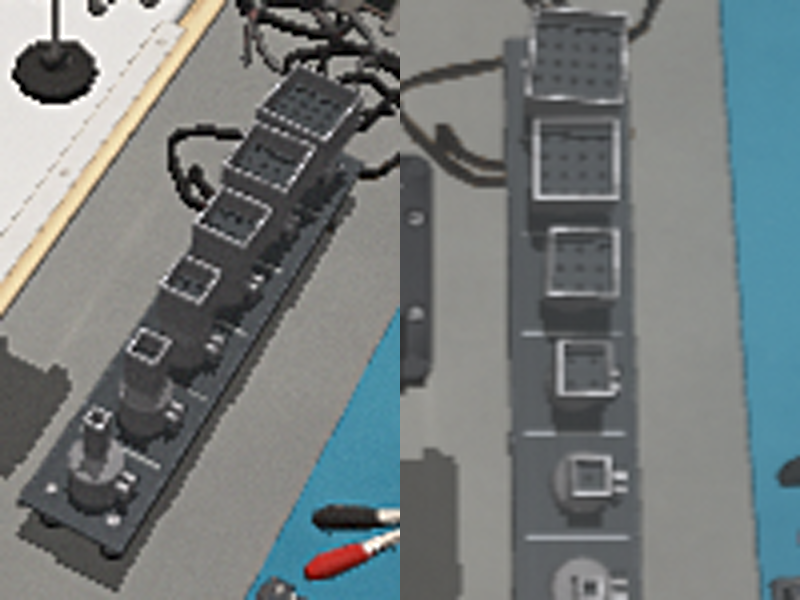

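All six nozzles stand in growing order. Every top reads the same height in each view, matching the fixed end nozzles, so all are fully seated. They stand square with gaps between them, and the arm is clear.

```bash
python3 -c "
from cell import *
print(job_done())"
```

```text
the job is handed in; nothing more can be done
None
```

The four loose nozzles (17, 24, 31, 38) are on their pegs in growing order between nozzle_10 and nozzle_44, fully seated and square to the row, and the job is handed in at about 23 s; the first grasp closed on air because the real finger tips sit about 31 mm above the reported TCP, so I corrected every later move by that measured offset.

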